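# Pump up the stain sprayer until its pressure pin is fully out

## Robot

A 6-joint arm with a two-finger parallel gripper is mounted at the origin on the work surface. World frame = base frame: x ahead of the robot, y to its left, z up, the work surface at z = 0. Lengths are in m, angles in rad, forces in N, time in s.
With the tool pointing down it reaches from about 0.375 to 0.975 m from the base axis. Payload 3.8 kg.
Tool frame: the origin (TCP) lies at the very end of the fingers, on their centre line; the grasp point (between the pads) lies 19 mm behind it; z points along the fingers, y is the direction in which the jaws open and shut (so a half turn about z gives the same grasp; the last joint's range is limited). The gripper opens to 85 mm and grips with 20 to 120 N. Pads are 22 mm wide; open, the fingers measure 114 mm over their backs; the gripper's body (76 mm by 85 mm) begins 54 mm behind the grasp point. The pads swing forward as they close: fully open they stand 13 mm farther back than shut.
Start: joints at [-1.338, 0.264, 1.604, -0, 1.274, -0.037], TCP at [0.18, -0.651, 0.231] pointing down, gripper open.
Joint ranges: [-2.63, 2.63], [-0.94, 2.18], [0.31, 2.57], [-1.31, 4.45], [0, 2.66], [-2.55, 2.55]. Speed limits (rad/s): [2.57, 2.57, 3.14, 3.14, 3.14, 3.14].

## Interface

Orientations are given as a rotation vector (axis times angle).
In Python, from workcell import bot, viewer, finish_job gives the robot as it stands.
- The arm moves only by the tool servo_tool, never from a script. Its argument "plan" is a list that holds one entry, the list of rows, each a list of 6 numbers: the shift along the tool's x, y, z in cm, then the turn, a rotation vector about the tool's x, y, z in degrees. A call has 1 to 20 rows; each row is the pose to reach, as a shift and turn from the pose measured when the call began, along the tool's axes at that moment; what a row does not reach only later rows make up. A row lasts 1/12 s, in which the tool goes at most 41.7 mm and 7.16 degrees, less where a joint would pass 70% of its speed; a pose out of reach is approached as far as the arm can. A call with a gripper value outside its range is refused whole. "claw" is the finger opening in cm, from 0 to 8.54, set as the call begins (left out, the last holds). The fingers move at their own pace and stop on an object; "grip_force" is the grip in N (left out, the last holds). Time passes only in rows, so rows that repeat a pose let the fingers close. It gives the time, the measured TCP pose, the force and the opening at its end, in the units of the state.
- bot.read_state(): the state, without advancing time (a new reading comes with each control period).
- viewer.read_camera(name): name is "scene" or "top" or "wrist"; returns a dict with "color" (420x560x3 uint8, red, green, blue), "fx", "fy", "cx", "cy" (pixels), "eye" and "rotation" of the camera in the world; the wrist camera has in their place "T_tool_cam" (4x4, takes a point from camera to tool coordinates, whose origin is the TCP and whose axes are the flange's). Camera axes: x right, y down, z forward; pixel columns grow to the right and rows downward; lengths in m; the calibration is good to about 2 mm. The wrist camera is an equidistant fisheye: a pixel r from the principal point sees the ray r / f radians off the axis. A picture is of the moment at which its call begins: read the wrist's pose just before it. There is no depth.
- finish_job(): hands the job in, once; it reports no verdict.
The state is a dict: "time": time; "q": joint angles; "joint_vel": joint speeds; "joint_torque": joint torques, N m; "tool_pos": TCP position; "tcp_rot": TCP orientation; "wrist_force": force on the tool from outside, world axes, zero at the start; "torque": the same for the moment, N m; "width": opening from 0.0 (shut) to 1.0 (fully open).
Only numpy, scipy, OpenCV 4.12 (cv2) and the standard library are available. Lean on these libraries where they do the work, as an engineer would, in place of code of your own. Each camera call takes 0.05 s, during which the arm holds its last target.

## Task

Bring the hand sprayer on the bench up to pressure so it is ready for staining the next stool: push its spring-loaded pump knob down with the fingertips, stroke after full stroke, until the brass pressure pin on its shoulder stands fully out, then leave the knob up and take the hand away. Only push the knob from above, never take it between the fingers; do not touch the pin, and leave the sprayer standing where it is and the other things undisturbed.

Things in the scene. Friction and masses are not known exactly. Their poses are not given: they have to be found in the camera images.
- sprayer: Hand sprayer standing loose, 1.2 to 2.4 kg, 248 mm tall. White tank, 116 mm diameter, 147 mm high; black cap (68 mm) and head above, up to 192 mm. Origin: centre of its underside, z up the tank's axis. Brass nozzle to -y (to 81 mm from the axis, 177 mm up), black pistol handle with thumb lever to +y (to 127 mm, at most 199 mm up), pressure gauge on the shoulder at +x.
- knob_top (a point): Centre of the flat top of the pump knob: black, round, 46 mm in diameter (flat top about 38 mm), 20 mm thick, on a 12 mm steel rod on the tank's axis. 248 mm above the bench when up; moves with the knob, which goes straight down.
- pump_stroke (a joint): How far the knob is down, m: 0 up, 0.028 at its stiff rubber stop. Spring: 4 N at the top, 15 N at the bottom; let go, it comes up by itself within 0.4 s. Each full stroke (over 23 mm down, then back up to within 3 mm) raises the pin one step of 5 mm (the first stroke less or a little more); half strokes do not add up.
- pin_rise (a joint): How far the pressure pin stands out, m: 0 in, about 0.025 (0.0235 to 0.0265) fully out; further strokes then change nothing. Starts between 0 and 0.012 and stays where pumping brings it, 0.0185 to 0.0205 one step before the end: 3 to 6 full strokes are needed.
- pin_tip (a point): Centre of the top of the pressure pin: brass, 10 mm in diameter, rising straight up out of a round black boss (21 mm wide, top 157 mm up) on the shoulder, 45 mm from the knob's axis to the sprayer's +x. Its top is 159 mm above the bench when in, 184 mm when fully out.
- gauge_pin: The same brass pressure pin as a body; origin at the centre of its top.
- bead_ring: Bystander: ring covered in white beads, 158 mm outer and 74 mm inner diameter, 42 mm thick, lying flat. Origin at the centre of its underside.
- stain_tin: Bystander: closed round tin of wood stain, 72 mm in diameter, 85 mm tall, upright. Origin at the centre of its underside.
- brush: Bystander: flat brush with a wooden handle, about 190 mm long, lying on the bench. Origin under its middle, x along it.
There are look-alikes about, which are no part of the job. Several things have the shape of the sprayer; the one meant has the colours described above.

How it is judged:
On the way, in this order (a step that is already met when the one before it is completed fails the run):
1. the pump knob has been pushed right down (value of joint pump_stroke above 0.023 m).
2. the pressure pin is fully out (value of joint pin_rise above 0.0225 m), for 0.2 s.
At the end, for the whole second after the job is handed in: The pressure pin stands out at least 22.5 of its 25 mm, the pump knob is back up (within 3 mm), the sprayer stands upright and still within 30 mm of where it stood, and the ring, tin and brush lie within 30 mm of where they were (value of joint pin_rise above 0.0225 m and value of joint pump_stroke below 0.003 m and height (world z) of sprayer below 0.006 m and angle between sprayer's own z axis and vertical below 0.05 rad and distance of each of sprayer, bead_ring, stain_tin, brush from where it was at the start of the episode below 0.03 m and linear speed of sprayer below 0.02 m/s); the robot touches nothing.
It fails at once if the pressure pin is touched (contact force between any of the fingers, the arm and gauge_pin above 1 N).
It fails at once if the knob is taken between the fingers instead of being pushed from above (z of the grasp point in the frame of knob_top below 0 m and horizontal distance between the grasp point and knob_top below 0.03 m).
It fails at once if the sprayer is lifted, tipped or shoved away (height (world z) of sprayer above 0.01 m or angle between sprayer's own z axis and vertical above 0.2 rad or distance of sprayer from where it was at the start of the episode above 0.05 m).
It fails at once if the ring, the tin or the brush is pushed about or lifted (distance of any of bead_ring, stain_tin, brush from where it was at the start of the episode above 0.04 m).
It also fails if it takes over 45 s, if anything falls off the work surface, if the arm or the gripper's body presses on something with over 40 N, if the wrist force passes 120 N, or if a joint passes its speed limit or range.

## Working session

There is one attempt and no reset: what is moved stays moved. The work goes in short steps, Python scripts to look and compute and a tool call to move; the robot and the scene stay as the last step left them, time stands still between calls to the robot, and variables do not carry over. Pictures are saved under pics/ and viewed, and the job is handed in when it is done.

Besides the shell and the picture viewer there is one more tool, called as a command line: name --argument value ..., lists and objects as JSON in quotes. servo_tool: Moves the arm, as the interface text tells. Its arguments: {"type":"object","properties":{"plan":{"type":"array"},"claw":{"type":"number"},"grip_force":{"type":"number"}},"required":["plan"]}

```bash
mkdir -p pics
python3 - <<'E'
from workcell import bot,viewer
import cv2
s=bot.read_state();print(s)
for n in("scene","top","wrist"):
    c=viewer.read_camera(n);cv2.imwrite(f"pics/{n}0.png",c["color"][:,:,::-1]);print({k:v for k,v in c.items() if k!="color"})
E
```

```text
{'time': 0.0, 'q': array([-1.33788785e+00,  2.64780324e-01,  1.60535209e+00, -7.84911535e-07,
        1.27368996e+00, -3.69161258e-02]), 'joint_vel': array([-0.00057369,  0.00014798,  0.00061709, -0.00075935, -0.0028243 ,
       -0.00038933]), 'joint_torque': array([ 1.91748652e-03, -5.15111625e+01, -3.67315221e+01, -2.58102973e-04,
        1.29015162e-02, -3.02610204e-06]), 'tool_pos': array([ 0.17975155, -0.64988254,  0.22995554]), 'tcp_rot': array([-3.11084656e+00, -4.22256830e-01,  3.43606322e-04]), 'wrist_force': array([-0.67237429, -1.11782457, -0.4835103 ]), 'torque': array([ 0.01639655, -0.00251007,  0.02902237]), 'width': 1.001446621363993}
{'fx': 499.0027042503064, 'fy': 499.0027042503064, 'cx': 278.524981501657, 'cy': 212.34248897464025, 'eye': array([1.22112701, 0.96289841, 0.90561232]), 'rotation': array([-0.73072246, -2.40893322,  1.3095664 ])}
{'fx': 421.8542964515958, 'fy': 421.8542964515958, 'cx': 276.46905218663653, 'cy': 211.92948436710543, 'eye': array([0.46760786, 0.05362891, 1.0494471 ]), 'rotation': array([-2.1687323 ,  2.19963537, -0.14041667])}
{'fx': 325.19226210127806, 'fy': 325.19226210127806, 'cx': 276.95150405664356, 'cy': 211.33331958700612, 'T_tool_cam': array([[-6.79560561e-04, -9.65136557e-01, -2.61745991e-01,
         6.68718088e-02],
       [ 9.99999763e-01, -6.85067618e-04, -7.02077494e-05,
        -1.46306188e-03],
       [-1.11553637e-04, -2.61745976e-01,  9.65136794e-01,
        -1.44253375e-01],
       [ 0.00000000e+00,  0.00000000e+00,  0.00000000e+00,
         1.00000000e+00]])}
```

View pics/scene0.png

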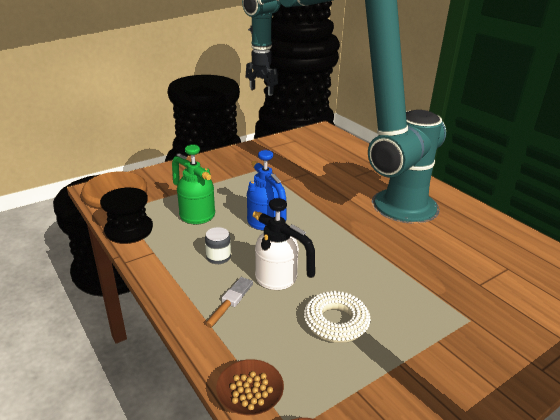

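View pics/top0.png

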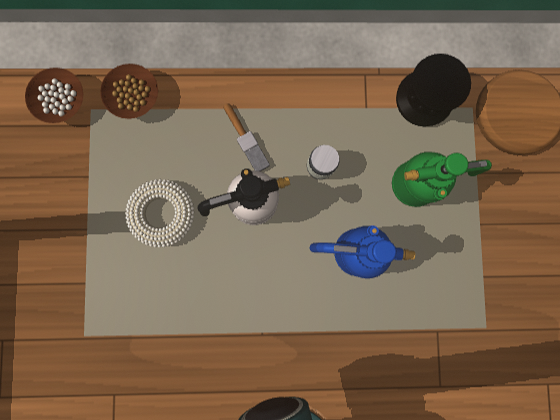

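Three sprayer shapes are visible: white and black at scene (277,250) / top (253,190), blue at (267,190) / (365,250), green at (195,190) / (430,175). The white tank with black cap and handle fits the description. I'll confirm it in enlarged crops.

Run:
```python
import cv2,numpy as np
a=cv2.imread("pics/scene0.png")[190:300,230:330];b=cv2.imread("pics/top0.png")[150:240,190:300]
a=cv2.resize(a,None,fx=4,fy=4,interpolation=cv2.INTER_CUBIC);b=cv2.resize(b,None,fx=6,fy=6,interpolation=cv2.INTER_CUBIC)
cv2.imwrite("pics/ca.png",a);cv2.imwrite("pics/cb.png",b)
```

```text
(no output)
```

View pics/ca.png

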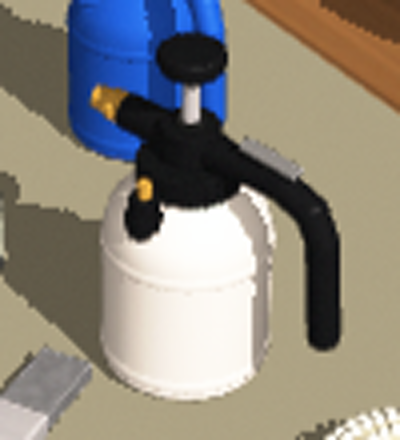

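View pics/cb.png

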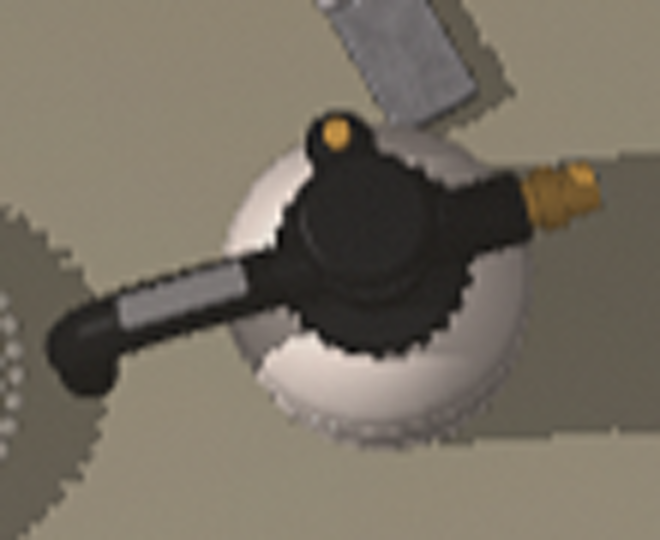

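The crops show the white tank, black cap and handle, brass nozzle, and brass pin on a black boss, so this is the right one. The knob-top centre is at top (250.3,186.7) and scene (278,203.2), and the pin is at top (246,172).

```bash
cat > h.py <<'E'
import numpy as np,cv2
from scipy.spatial.transform import Rotation as R
C={'scene':(499.0027,278.525,212.3425,[1.22112701,0.96289841,0.90561232],[-0.73072246,-2.40893322,1.3095664]),
'top':(421.8543,276.469,211.9295,[0.46760786,0.05362891,1.0494471],[-2.1687323,2.19963537,-0.14041667])}
def ray(n,u,v):
    f,cx,cy,e,r=C[n];return np.array(e),R.from_rotvec(r).apply([(u-cx)/f,(v-cy)/f,1])
def atz(n,u,v,z):
    e,d=ray(n,u,v);return e+d*(z-e[2])/d[2]
def proj(n,p):
    f,cx,cy,e,r=C[n];q=R.from_rotvec(r).inv().apply(np.array(p)-e);return q[:2]/q[2]*f+[cx,cy]
E
python3 - <<'E'
from h import *
k=atz('top',250.3,186.7,.248);k2=atz('scene',278,203.2,.248);print(k,k2)
for z in(.16,.171):
  p=atz('top',246,172,z);print(z,p,np.linalg.norm((p-k)[:2]), np.linalg.norm((p-k2)[:2]), proj('scene',p))
for h in ((208,208),(288,183)): print(atz('top',*h,.18))
for n,u,v,z in(('ring',159,213,.042),('tin',324,158,.085)):print(n,atz('top',u,v,z))
from workcell import bot
s=bot.read_state();M=R.from_rotvec(s['tcp_rot']).as_matrix();print(M)
E
```

```text
[0.59648295 0.07897625 0.248     ] [0.60343317 0.08512641 0.248     ]
0.16 [0.64246947 0.09062999 0.16      ] 0.04744017563838157 0.039422353196394117 [265.95330311 237.57536754]
0.171 [0.64030692 0.09017239 0.171     ] 0.045231560312377295 0.03721739983894005 [266.59748833 233.72225589]
[0.56392326 0.16874467 0.18      ]
[0.61436376 0.00244817 0.18      ]
ring [0.56867974 0.30319454 0.042     ]
tin [ 0.68857593 -0.08841073  0.085     ]
[[ 9.63827666e-01  2.66525921e-01 -4.03879254e-04]
 [ 2.66526216e-01 -9.63826103e-01  1.73758037e-03]
 [ 7.38408408e-05 -1.78237244e-03 -9.99998409e-01]]
```

Run:
```python
import cv2
from h import *
im=cv2.imread("pics/scene0.png")
p=proj('scene',atz('top',246,172,.165)); 
c=cv2.resize(im[215:260,250:300],None,fx=12,fy=12,interpolation=cv2.INTER_CUBIC);cv2.imwrite("pics/pin0.png",c)
```

```text
(no output)
```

View pics/pin0.png

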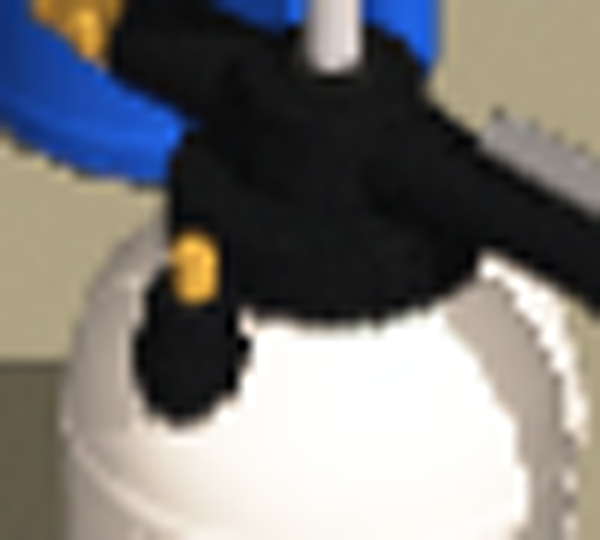

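Run:
```python
import cv2,numpy as np
def f(p,y0,y1,x0,x1,s,o):
    a=cv2.imread(p)[y0:y1,x0:x1].astype(float);a=np.clip((a/90)**.6*255,0,255).astype(np.uint8)
    return cv2.resize(a,None,fx=s,fy=s,interpolation=cv2.INTER_CUBIC)
a=f("pics/scene0.png",190,225,258,298,10,0);b=f("pics/top0.png",165,210,228,268,10,0)
c=np.zeros((450,800,3),np.uint8);c[:350,:400]=a;c[:,400:]=b;cv2.imwrite("pics/kn.png",c)
```

```text
(no output)
```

View pics/kn.png

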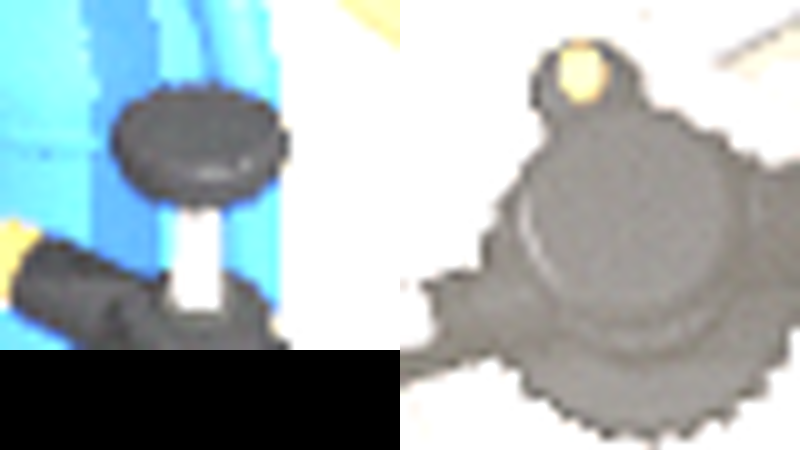

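Run:
```python
from h import *
from scipy.optimize import least_squares
obs=[('scene',277.5,204.1,-.010),('top',250.5,185.9,-0.002)]
print(atz('scene',277.5,204.1,.238),atz('top',250.5,185.9,.246))
fn=lambda x:np.concatenate([proj(n,[x[0],x[1],.248+dz])-[u,v] for n,u,v,dz in obs])
r=least_squares(fn,[.6,.08]);print(r.x,r.fun)
k=r.x
print(proj('scene',[*k,.192]))
# tank bottom check
for t in np.arange(4)*np.pi/2: print(proj('scene',[k[0]+.058*np.cos(t),k[1]+.058*np.sin(t),0]))
for z in (.159,.165,.171):
  a=atz('top',245.8,171.6,z);print(z,a-[*k,0],np.linalg.norm(a[:2]-k),proj('scene',a))
```

```text
[0.59760182 0.07472225 0.238     ] [0.59835575 0.07864076 0.246     ]
[0.59856046 0.07789773] [ 0.39227783  0.65770365  0.3858215  -0.10943124]
[277.51671484 219.82783049]
[258.63714975 284.40546326]
[288.05803989 288.54315976]
[292.85811035 269.8365125 ]
[264.79111546 266.04712595]
0.159 [0.04497748 0.01319344 0.159     ] 0.0468726016797337 [265.70057272 238.11067793]
0.165 [0.04379203 0.01294101 0.165     ] 0.04566412056267294 [266.05228284 236.01167126]
0.171 [0.04260658 0.01268858 0.171     ] 0.04445583255525747 [266.4053566  233.90452644]
```

The knob top is at about (0.598, 0.078, 0.248), with 1–2 mm agreement between the cameras. The pin lies 45.7 mm away at +16°, which matches the 45 mm given, and its top is about 167 mm up. I'll raise the arm, shut the fingers and travel over.

servo_tool --plan '[[[0,0,-3,0,0,0],[0,0,-6,0,0,0],[0,0,-9,0,0,0],[2,-2,-9,0,0,0],[4,-4,-9,0,0,0],[6.5,-6.5,-9,0,0,0],[9,-9,-9,0,0,0],[11.5,-11.5,-9,0,0,0],[14,-14,-9,0,0,0],[16.5,-16.5,-9,0,0,0],[19,-19,-9,0,0,0],[21.5,-21.5,-9,0,0,0],[24,-24,-9,0,0,0],[26.5,-26.5,-9,0,0,0],[29,-29,-9,0,0,0],[31.5,-31.5,-9,0,0,0],[34,-34,-9,0,0,0],[36,-36,-9,0,0,0],[38,-38,-9,0,0,0],[40,-40,-9,0,0,0]]]' --claw 0 --grip_force 40

```text
time: 1.82
tool_pos: [0.459, -0.1564, 0.3208]
tcp_rot: [-3.111, -0.423, 0.001]
wrist_force: [0.8, -0.2, -0.6]
width: -0.001
```

servo_tool --plan '[[[2.5,-2.4,0,0,0,0],[5,-4.8,0,0,0,0],[7.5,-7.2,0,0,0,0],[10,-9.6,0,0,0,0],[12.5,-12,0,0,0,0],[15,-14.4,0,0,0,0],[17,-16.4,0,0,0,0],[18.5,-17.8,0,0,0,0],[19.6,-18.9,0,0,0,0],[19.6,-18.9,1,0,0,0],[19.6,-18.9,2,0,0,0],[19.6,-18.9,3,0,0,0],[19.6,-18.9,3,0,0,0],[19.6,-18.9,3,0,0,0]]]'

```text
time: 2.98
tool_pos: [0.5961, 0.0769, 0.2894]
tcp_rot: [-3.112, -0.421, 0.006]
wrist_force: [-0.2, 0.4, 0.4]
width: 0.004
```

```bash
cat > look.py <<'E'
import sys,cv2,numpy as np
from workcell import bot,viewer
from h import *
t=sys.argv[1]
s=bot.read_state();print(s['time'],s['tool_pos'],s['tcp_rot'],s['wrist_force'],s['q'])
a=viewer.read_camera('scene')['color'][:,:,::-1];b=viewer.read_camera('top')['color'][:,:,::-1]
o=np.zeros((600,800,3),np.uint8)
o[:,:400]=cv2.resize(a[165:285,240:320],(400,600),interpolation=cv2.INTER_CUBIC)
o[:,400:]=cv2.resize(b[140:260,210:290],(400,600),interpolation=cv2.INTER_CUBIC)
cv2.imwrite(f'pics/l{t}.png',o)
if len(sys.argv)>2:
    w=viewer.read_camera('wrist')['color'][:,:,::-1];cv2.imwrite(f'pics/w{t}.png',w)
E
python3 look.py 1 w
```

```text
2.9833 [0.59610603 0.07687457 0.28938915] [-3.11154377 -0.42069491  0.00556059] [-0.24569351  0.38362695  0.41566596] [8.59107421e-02 9.65950951e-02 1.69311291e+00 1.59598728e-03
 1.35550666e+00 1.38758405e+00]
```

View pics/l1.png

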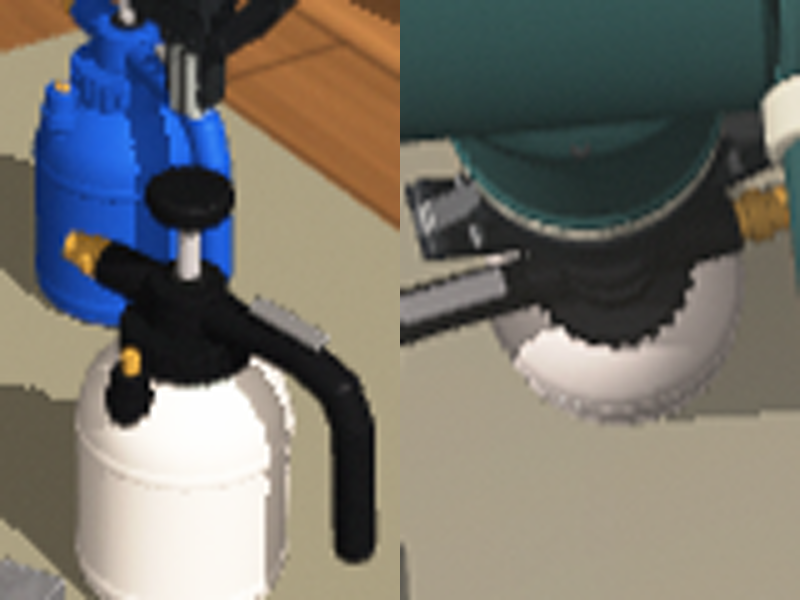

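View pics/w1.png

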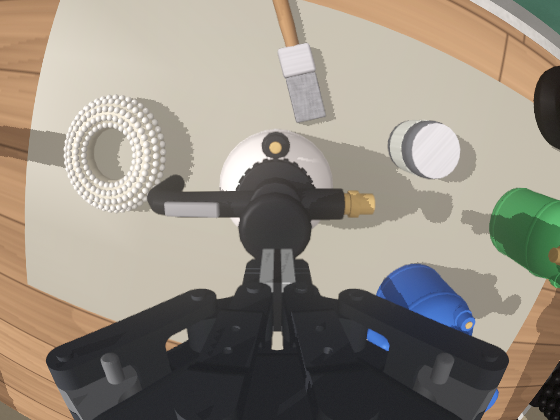

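Run:
```python
from h import *
from workcell import bot,viewer
T=viewer.read_camera('wrist')['T_tool_cam'];s=bot.read_state()
M=R.from_rotvec(s['tcp_rot'])
f,cx,cy=325.192,276.9515,211.333
def wr(u,v,z):
    d=np.array([u-cx,v-cy]);r=np.hypot(*d);th=r/f
    ray=np.array([*(d/r*np.sin(th)),np.cos(th)])
    o=M.apply(T[:3,3])+s['tool_pos'];w=M.apply(T[:3,:3]@ray);return o+w*(z-o[2])/w[2]
im=cv2.imread('pics/w1.png')[180:280,220:330].astype(float);im=np.clip((im/90)**.6*255,0,255).astype(np.uint8)
cv2.imwrite('pics/wk.png',cv2.resize(im,None,fx=6,fy=6,interpolation=cv2.INTER_CUBIC))
for p in((274.5,224),(274.5,228)):print(wr(*p,.245))
print(wr(275.5,147,.167))
```

```text
[0.60357306 0.08233713 0.245     ]
[0.6010723  0.08165448 0.245     ]
[0.64408719 0.09328522 0.167     ]
```

View pics/wk.png

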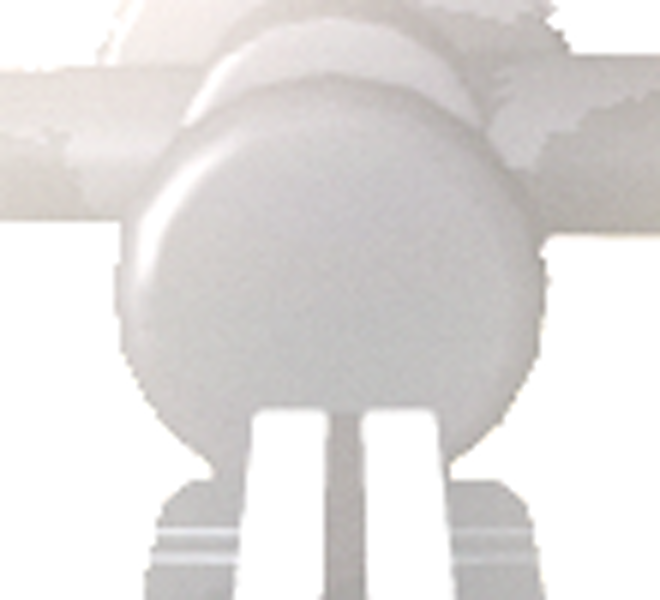

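servo_tool --plan '[[[0.4,-0.2,1.5,0,0,0],[0.4,-0.2,3,0,0,0],[0.4,-0.2,3.8,0,0,0],[0.4,-0.2,4.4,0,0,0],[0.4,-0.2,5,0,0,0],[0.4,-0.2,5,0,0,0]]]'

```text
time: 3.68
tool_pos: [0.6007, 0.0804, 0.2419]
tcp_rot: [-3.112, -0.421, -0.0]
wrist_force: [-2.6, -1.1, 4.8]
width: -0.0
```

```bash
python3 look.py 2 w
```

```text
3.6833 [0.60066648 0.08039095 0.24190182] [-3.11166979e+00 -4.21397793e-01 -3.77474669e-04] [-2.59998676 -1.06821496  4.8281551 ] [9.10692533e-02 1.27991790e-01 1.74530234e+00 1.60036121e-03
 1.26812478e+00 1.39217655e+00]
```

View pics/l2.png

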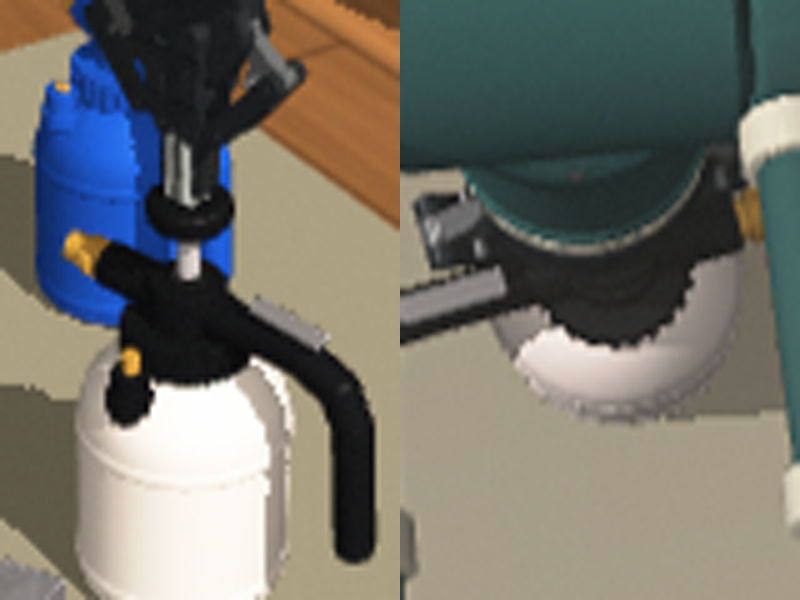

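The tips sit on the knob top, centred, about 6 mm down at 5 N. Now the full stroke.

servo_tool --plan '[[[0,0,0.7,0,0,0],[0,0,1.4,0,0,0],[0,0,1.9,0,0,0],[0,0,2.1,0,0,0],[0,0,2.1,0,0,0],[0,0,2.1,0,0,0]]]'

```text
time: 4.33
tool_pos: [0.6022, 0.0806, 0.2252]
tcp_rot: [-3.112, -0.422, -0.008]
wrist_force: [-4.4, -0.9, 11.6]
width: 0.0
```

servo_tool --plan '[[[-0.1,0,0.5,0,0,0],[-0.2,0,0.9,0,0,0],[-0.2,0,0.9,0,0,0],[-0.2,0,0.9,0,0,0]]]'

```text
time: 4.67
tool_pos: [0.6021, 0.0806, 0.2203]
tcp_rot: [-3.111, -0.422, -0.017]
wrist_force: [-4.1, 0.2, 12.3]
width: -0.002
```

```bash
python3 look.py 3 w
```

```text
4.6667 [0.60212948 0.08061534 0.220288  ] [-3.11147084 -0.42165243 -0.01709056] [-4.08528916  0.20837918 12.25097583] [0.09088446 0.13752432 1.77488263 0.00224841 1.21838266 1.39152624]
```

View pics/l3.png

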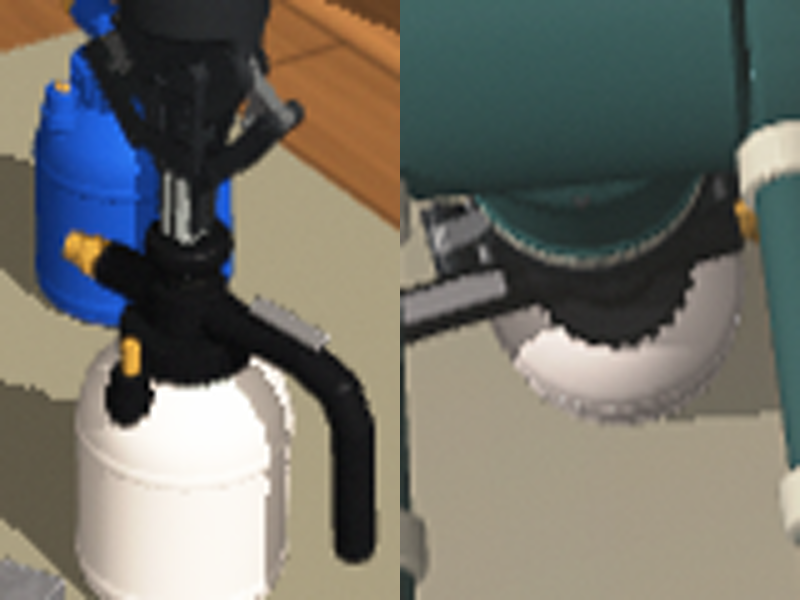

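The first stroke reached the bottom (28 mm, 12 N). The pin has risen, now spanning y 337–375 in the left crop, and the sprayer hasn't moved. Next stroke: release above the knob, then press down again.

servo_tool --plan '[[[-0.2,0,-1,0,0,0],[-0.2,0,-2,0,0,0],[-0.2,0,-3,0,0,0],[-0.2,0,-3.5,0,0,0],[-0.2,0,-3.5,0,0,0],[-0.2,0,-3.5,0,0,0],[-0.2,0,-3,0,0,0],[-0.2,0,-2.2,0,0,0],[-0.2,0,-1.4,0,0,0],[-0.2,0,-0.6,0,0,0],[-0.2,0,0.1,0,0,0],[-0.2,0,0.5,0,0,0],[-0.2,0,0.5,0,0,0],[-0.2,0,0.5,0,0,0],[-0.2,0,0.5,0,0,0]]]'

```text
time: 6.07
tool_pos: [0.6009, 0.0801, 0.22]
tcp_rot: [-3.112, -0.422, -0.022]
wrist_force: [-9.4, -0.6, 23.9]
width: -0.0
```

```bash
python3 look.py 4
```

```text
6.0667 [0.60086636 0.08007555 0.21998596] [-3.11175831 -0.42184985 -0.02166235] [-9.41442227 -0.60870133 23.93532034] [0.09030277 0.13334387 1.78019528 0.00203503 1.21432887 1.39091214]
```

View pics/l4.png

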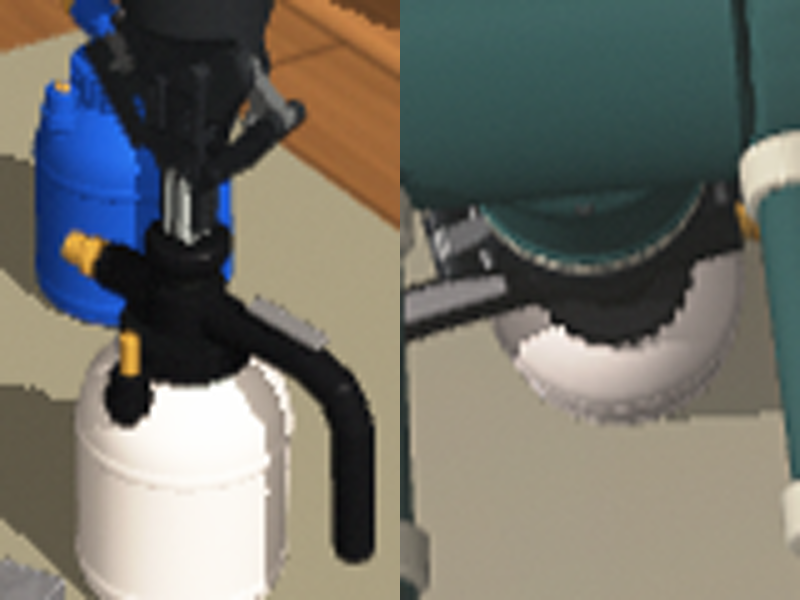

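servo_tool --plan '[[[0,0,-1,0,0,0],[0,0,-2,0,0,0],[0,0,-3,0,0,0],[0,0,-3.5,0,0,0],[0,0,-3.5,0,0,0],[0,0,-3.5,0,0,0],[0,0,-3,0,0,0],[0,0,-2.2,0,0,0],[-0.1,0,-1.4,0,0,0],[-0.2,0,-0.6,0,0,0],[-0.3,0,0.1,0,0,0],[-0.3,0,0.4,0,0,0],[-0.3,0,0.4,0,0,0],[-0.3,0,0.4,0,0,0]]]'

```text
time: 7.33
tool_pos: [0.6005, 0.0799, 0.22]
tcp_rot: [-3.111, -0.422, -0.033]
wrist_force: [-2.8, 0.5, 17.3]
width: 0.0
```

```bash
python3 look.py 5
```

```text
7.3333 [0.60046203 0.0799278  0.21998537] [-3.11123857 -0.42174966 -0.03285204] [-2.7808621   0.54396424 17.31293607] [0.08968311 0.1279173  1.78638353 0.00285474 1.206466   1.39001889]
```

View pics/l5.png

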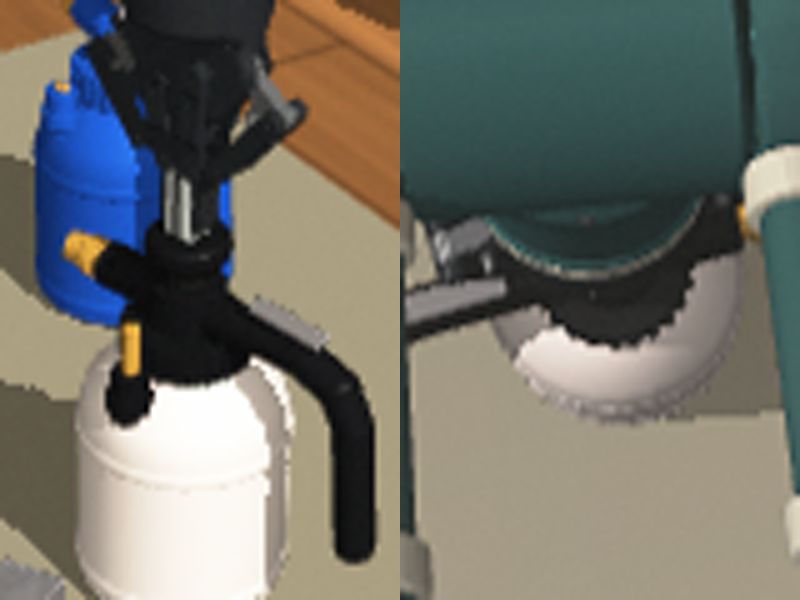

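servo_tool --plan '[[[0,0,-1,0,0,0],[0,0,-2,0,0,0],[0,0,-3,0,0,0],[0,0,-3.5,0,0,0],[0,0,-3.5,0,0,0],[0,0,-3.5,0,0,0],[0,0,-3,0,0,0],[0,0,-2.2,0,0,0],[-0.1,0,-1.4,0,0,0],[-0.2,0,-0.6,0,0,0],[-0.2,0,0.1,0,0,0],[-0.2,0,0.4,0,0,0],[-0.2,0,0.4,0,0,0],[-0.2,0,0.4,0,0,0]]]'

```text
time: 8.6
tool_pos: [0.5999, 0.0798, 0.22]
tcp_rot: [-3.111, -0.422, -0.04]
wrist_force: [-6.0, 0.3, 20.2]
width: -0.002
```

```bash
python3 look.py 6
python3 - <<'E'
import cv2,numpy as np
from h import *
from workcell import bot
print(R.from_rotvec(bot.read_state()['tcp_rot']).as_matrix()[:,2])
o=np.hstack([cv2.resize(cv2.imread(f'pics/l{i}.png')[290:440,90:160],(160,343)) for i in (2,3,4,5,6)])
cv2.imwrite('pics/pins.png',o)
E
```

```text
8.6 [0.59988918 0.07976679 0.21997337] [-3.11097785 -0.42191408 -0.03974861] [-5.97755393  0.25653779 20.15617614] [0.08929249 0.12396167 1.79090584 0.00325219 1.20151813 1.38935597]
[ 0.0249099   0.00523647 -0.99967599]
```

View pics/pins.png

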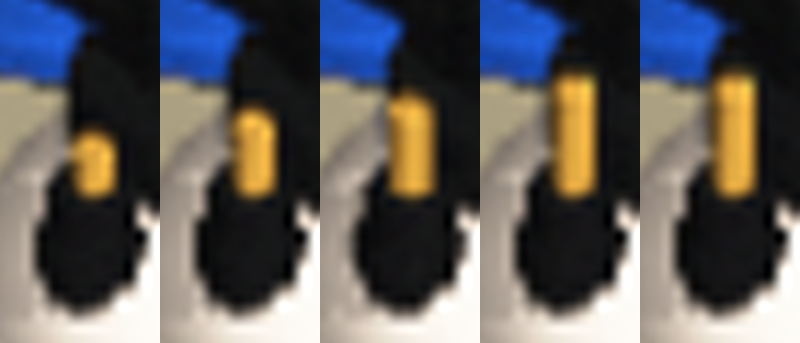

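Pin tops in the strip: 130, 107, 93, 73, 73, so the last stroke changed nothing and the pin is probably fully out. I'll lift, straighten the 1.4° tilt, and do one more confirming stroke.

servo_tool --plan '[[[0,0,-1,0,0,0],[0,0,-2,0,0,0],[0,0,-3,0,0,0],[0,0,-4,0,-1.4,0],[0,0,-4,0,-1.4,0],[0,0,-4,0,-1.4,0],[0,0,-4,0,-1.4,0],[0,0,-4,0,-1.4,0]]]'

```text
time: 9.37
tool_pos: [0.5979, 0.0794, 0.258]
tcp_rot: [3.112, 0.422, -0.002]
wrist_force: [0.2, 0.1, 0.8]
width: -0.0
```

```bash
python3 look.py 7 w
python3 - <<'E'
from h import *
k=np.array([.599,.0785]);d=np.array([.9592,.2825])*.045
for r in(0,.008,.015,.019,.0225,.025): print(r,(proj('scene',[*(k+d),.159+r])-[240,165])*5)
E
```

```text
9.3667 [0.59792994 0.07941837 0.25797488] [ 3.11186384e+00  4.21867041e-01 -2.45623873e-03] [0.16178227 0.10095694 0.80971352] [ 9.15230235e-02  1.14646918e-01  1.73053866e+00 -1.37981878e-03
  1.29791563e+00  1.39320052e+00]
0 [130.86784652 364.82974793]
0.008 [131.00160946 352.11051178]
0.015 [131.11939255 340.91076511]
0.019 [131.18700998 334.48116575]
0.0225 [131.246363   328.83741236]
0.025 [131.28886576 324.79591446]
```

View pics/l7.png

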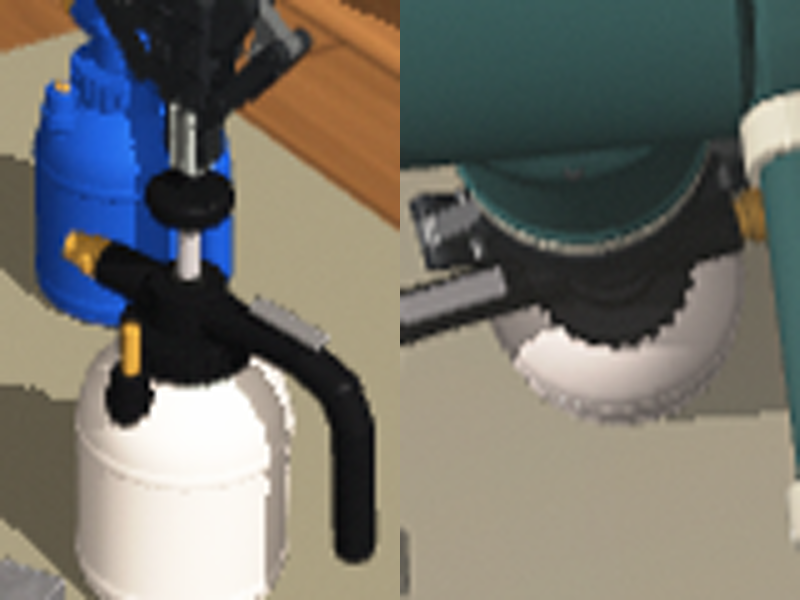

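The pin's top centre is at about row 324; prediction is 325 for 25 mm and 334 for one step short. I'll do one confirming full stroke, then withdraw.

servo_tool --plan '[[[0.1,0,0.7,0,0,0],[0.1,0,1.4,0,0,0],[0,0,2.2,0,0,0],[0,0,3,0,0,0],[0,0,3.7,0,0,0],[0,0,4.2,0,0,0],[0,0,4.2,0,0,0],[0,0,4.2,0,0,0]]]'

```text
time: 10.18
tool_pos: [0.5999, 0.0798, 0.22]
tcp_rot: [3.112, 0.422, 0.007]
wrist_force: [-1.1, 0.1, 13.8]
width: 0.003
```

servo_tool --plan '[[[0,0,-1,0,0,0],[0,0,-2,0,0,0],[0,0,-3,0,0,0],[0,0,-4,0,0,0],[0,0,-6,0,0,0],[0,0,-8,0,0,0],[0,0,-10,0,0,0],[-2,0,-12,0,0,0],[-5,0,-12,0,0,0],[-8,0,-12,0,0,0],[-10,0,-12,0,0,0],[-10,0,-12,0,0,0],[-10,0,-12,0,0,0],[-10,0,-12,0,0,0]]]'

```text
time: 11.35
tool_pos: [0.5032, 0.0533, 0.3392]
tcp_rot: [3.112, 0.422, 0.007]
wrist_force: [0.3, 0.1, 0.4]
width: 0.004
```

```bash
python3 look.py 8
python3 - <<'E'
import cv2;from workcell import viewer
cv2.imwrite('pics/s8.png',viewer.read_camera('scene')['color'][:,:,::-1])
E
```

```text
11.35 [0.5032385  0.05328119 0.33915047] [3.11204056 0.42181695 0.00724565] [0.33685935 0.06137152 0.38838056] [ 5.67572150e-02 -1.12663940e-01  1.81153689e+00 -7.30293638e-04
  1.43803481e+00  1.35820354e+00]
```

View pics/l8.png

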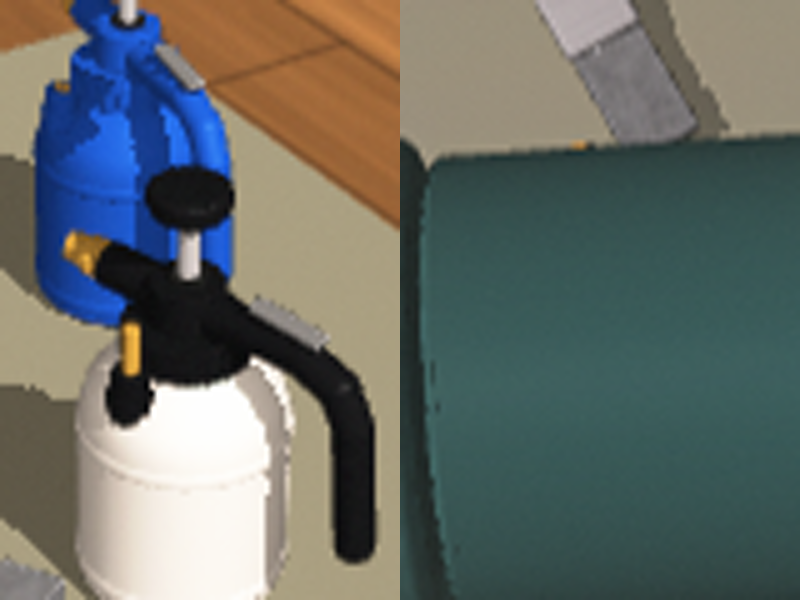

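View pics/s8.png

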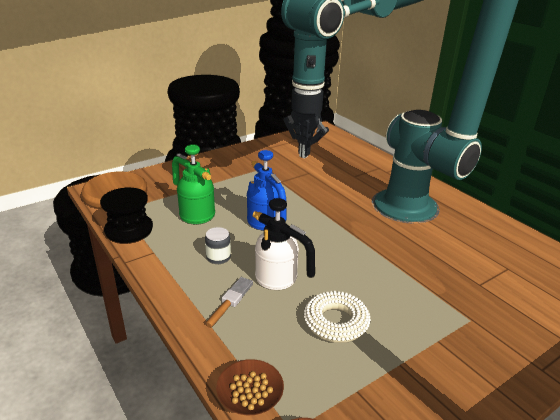

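The knob is up, spanning rows 167–228 as before. The pin top is unchanged at about row 322, and the sprayer, ring, tin and brush sit where they were. The hand is clear, so I'm handing in.

```bash
python3 -c "
from workcell import finish_job
print(finish_job())"
```

```text
the job is handed in; nothing more can be done
None
```

I pumped the white and black sprayer with shut fingertips pressing only from above, then withdrew the hand and handed the job in at about 11.4 s. It took five full strokes, each reaching the bottom at about 28 mm. The most force I read was 24 N.

- **Pin:** it rose over the first three strokes and then stayed the same through two more. Its top centre reads about 25 mm out in the scene camera, against the 22.5 mm needed.
- **Knob and hand:** the knob is back up at its starting height, and the wrist force was near zero after withdrawing.
- **Sprayer and bystanders:** the sprayer, ring, tin and brush look unmoved in the last scene picture. I compared them by eye and did not measure them.
- **Disagreements:** my first two camera readings of the knob position differed by about 9 mm. After refining, they and the wrist view agreed to about 4 mm, so I pressed at the average. Between strokes the tool tilted by up to 1.4°, which I corrected before the last stroke.

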